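# Sort the baby-feeding things back into the stove-side drawer

## Robot

A 6-joint arm with a two-finger parallel gripper is mounted at the origin on the work surface. World frame = base frame: x ahead of the robot, y to its left, z up, the work surface at z = 0. Lengths are in mm, angles in rad, forces in N, time in s.
With the tool pointing down it reaches from about 325 to 775 mm from the base axis. Payload 5.5 kg.
Tool frame: the origin (TCP) lies at the very end of the fingers, on their centre line; the grasp point (between the pads) lies 19 mm behind it; x points along the fingers, y is the direction in which the jaws open and shut, and the axes are right-handed (so a half turn about x gives the same grasp; the last joint's range is limited). The gripper opens to 88 mm and grips with 3 to 60 N. Pads are 20 mm wide; open, the fingers measure 115 mm over their backs; the gripper's body (75 mm by 178 mm) begins 61 mm behind the grasp point.
Start: joints at [-1.239, 0.091, 1.231, -0, 1.82, -0.057], TCP at [227.448, -555.233, 222.631] pointing down, gripper open.
Joint ranges: [-2.87, 2.87], [-0.86, 2.18], [0.17, 2.46], [-1.51, 4.65], [0.06, 2.69], [-2.65, 2.65]. Speed limits (rad/s): [2.57, 2.57, 3.01, 3.14, 3.14, 3.14].

## Interface

Orientations are given as a rotation vector (axis times angle).
In Python, from workcell import arm, eyes, finder gives the robot as it stands.
- The arm moves only by the tool arm_command, never from a script. Its argument "plan" is a list of rows, each an object with "xyz": the shift along the world's x, y, z in cm, a list of three; "roll": the turn about the world's z in degrees. In form: [{"xyz": [dx, dy, dz], "roll": roll}, ...]. A call has 1 to 12 rows; each row shifts and turns the commanded pose from where the row before left it; what a row does not reach is not made up. A row lasts 1/12 s, in which the tool goes at most 41.7 mm and 7.16 degrees, less where a joint would pass 70% of its speed; a pose out of reach is approached as far as the arm can. A call is refused whole if a number of a shift passes 4.17 or a number of a turn 7.16, either way. A call with a gripper value outside its range is refused whole. "hand" is the closure in counts, from 0 (fully open) to 255 (shut), set as the call begins (left out, the last holds). The fingers move at their own pace and stop on an object; "squeeze" is the grip in N (left out, the last holds). Time passes only in rows, so rows that do not move let the fingers close. It gives the time, the measured TCP pose, the force and the opening at its end, in the units of the state.
- arm.sense(): the state, without advancing time (a new reading comes with each control period).
- eyes.read_camera(name): name is "side" or "top" or "wrist"; returns a dict with "img" (420x560x3 uint8, blue, green, red), "fx", "fy", "cx", "cy" (pixels), "D" ([k1, k2, p1, p2, k3] as OpenCV has them; the pictures are not rectified), "R" (3x3) and "t" (3): a world point X has camera coordinates R X + t; the wrist camera has in their place "tool_from_camera" (4x4, takes a point from camera to tool coordinates, whose origin is the TCP and whose axes are the tool frame's). Camera axes: x right, y down, z forward; pixel columns grow to the right and rows downward; lengths in mm; the calibration is good to about 2 mm. A picture is of the moment at which its call begins: read the wrist's pose just before it. There is no depth.
- arm.job_done(): hands the job in, once; it reports no verdict.
Trained networks look in a picture, given as the dict that the camera call returned (one of the last four; its "shot" number tells which), for a name from the list of things; names that differ only in an ending like _2 or _b are one class to them, and where a whole thing is asked for, a point or a joint stands for the part that bears it (a point fixed in the world has none). Each returns a list of dicts, best first, with "conf" (0 to 1); they miss things now and then, are a little off and sometimes report something else, mostly with a low value. They report only what shows in the picture. A call takes as long as a camera call. They do not tell look-alikes from the thing itself.
- finder.recognise(query, picture): "location" ([x, y, z] in mm, in world coordinates, good to about 4 mm: the middle of the surface that is visible of it).
- finder.outline_of(query, picture): "pixels" (420x560 bool, what is visible of it).
- finder.pinpoint(query, picture): "location" ([x, y, z] in mm, in world coordinates, good to about 4 mm: a listed point, or the origin of a listed thing).
The state is a dict: "time_s": time; "q": joint angles; "qd": joint speeds; "effort": joint torques, N m; "position": TCP position; "tool_rot": TCP orientation; "ft_force": force on the tool from outside, world axes, zero at the start; "torque": the same for the moment, N m; "gripper_width": opening from 0.0 (shut) to 1.0 (fully open).
Only numpy, scipy, OpenCV 4.12 (cv2) and the standard library are available. Lean on these libraries where they do the work, as an engineer would, in place of code of your own. Each camera call takes 0.05 s, during which the arm holds its last target. There are 200 camera calls.

## Task

The slim drawer from beside the stove stands on the worktop with its three trays; put the washed things back where their kind belongs: the two bamboo spoons in the tray with two long lanes, one lying lengthways and bowl side up in each lane; the measuring scoop level and lengthways in the undivided tray; and the two green jars upright in the tray with two square cells, one jar in each cell. Either spoon may take either lane and either jar either cell. Leave the pepper mill and the bowl where they are.

Things in the scene. Friction and masses are not known exactly. Their poses are not given: they have to be found in the camera images.
- round_spoon: Bamboo spoon, 150 mm long, 30 g; head a round cup 42 mm across, 15 mm high, centred 54 mm ahead of the origin. Handle 12 mm wide, 10 mm thick, arched; grip it 4 mm ahead of the origin, near the balance point, where its centreline is 15 mm up; its far end touches down. Origin: at worktop height, mid-length; x points to the head, z up (bowl side up at the start).
- square_spoon: Bamboo spoon, 150 mm long, 30 g; head a square pan 42 x 38 mm, 15 mm high, centred 54 mm ahead of the origin. Handle 12 mm wide, 10 mm thick, arched; grip it 4 mm ahead of the origin, near the balance point, where its centreline is 15 mm up; its far end touches down. Origin: at worktop height, mid-length; x points to the head, z up (bowl side up at the start).
- scoop: Steel measuring scoop, 60 g, level on its cup. Cup 46 mm across the rim (42 at the base), 30 mm high, open upward; flat handle 12 mm wide, at a height of 25 to 28 mm. Length 129 mm. Origin: at worktop height, mid-length; x points from cup to handle end; the cup's centre is at x = -42 mm.
- tall_jar: Tall green glass jar with a white screw lid; 48 mm across, 95 mm high, the lid (46 mm across) is the top 17 mm; about 180 g. Origin: centre of its underside, z up.
- squat_jar: Squat green glass jar with a white screw lid; 58 mm across, 60 mm high, the lid (56 mm across) is the top 17 mm; about 170 g. Origin: centre of its underside, z up.
- spoon_tray: Spoon tray: split into two long lanes by a low divider (4 mm thick, top 16 mm above the underside) along x. Lanes 182 x 59 mm, centres at y = +-31.5 mm. Fixed white tray, 190 (x) x 130 (y) x 24 mm high, walls 4 mm, floor 4 mm thick. Origin: centre of its underside, 6 mm above the worktop; z up. The three trays lie side by side in the drawer, in varying order.
- scoop_tray: Scoop tray: the one with no divider, inside 182 x 122 mm. Fixed white tray, 190 (x) x 130 (y) x 24 mm high, walls 4 mm, floor 4 mm thick. Origin: centre of its underside, 6 mm above the worktop; z up. The trays lie in a plywood drawer on the worktop, 222 x 424 mm outside, walls 45 mm high and 10 mm thick, white front 55 mm high at one short end.
- jar_tray: Jar tray: split into two squarish cells by a divider (4 mm thick, as high as the walls) across its middle. Cells 89 (x) x 122 mm (y), centres at x = +-46.5 mm. Fixed white tray, 190 (x) x 130 (y) x 24 mm high, walls 4 mm, floor 4 mm thick. Origin: centre of its underside, 6 mm above the worktop; z up.
- mill: Bystander: dark wooden pepper mill, waisted, 46 mm across the foot, 90 mm high, near the jars. Origin: centre of its underside. Stays where it is.
- bowl: Bystander: white plastic bowl, 90 mm across, 40 mm high, just beyond the jars. Origin: centre of its underside. Stays where it is.
There are look-alikes about, which are no part of the job. Leave any pink or purple look-alike of the squat_jar alone. Leave any orange or pink look-alike of the round_spoon alone.

How it is judged:
By the outcome, as a careful person would: the job done as asked, in the order asked, and still so for the second after the job is handed in, with the robot touching nothing.
It also fails if it takes over 134 s, if anything falls off the work surface, if the arm or the gripper's body presses on something with over 40 N, if the wrist force passes 120 N, or if a joint passes its speed limit or range.

## Working session

There is one attempt and no reset: what is moved stays moved. The work goes in short steps, Python scripts to look and compute and a tool call to move; the robot and the scene stay as the last step left them, time stands still between calls to the robot, and variables do not carry over. Pictures are saved under pics/ and viewed, about 12 in all and at most 16, crops included, and the job is handed in when it is done.

Besides the shell and the picture viewer there is one more tool, called after "Call:" as a command line: name --argument value ..., lists and objects as JSON in quotes. arm_command: Moves the arm, as the interface text tells. Its arguments: {"type":"object","properties":{"plan":{"type":"array"},"hand":{"type":"number"},"squeeze":{"type":"number"}},"required":["plan"]}

```bash
mkdir -p pics
cat > h.py <<'E'
import numpy as np, cv2
from workcell import arm, eyes, finder
from scipy.spatial.transform import Rotation as Ro
def pose(p,s=None):
    if 'R' in p: return np.array(p['R']),np.array(p['t']).ravel()
    T=np.eye(4);T[:3,:3]=Ro.from_rotvec(s['tool_rot']).as_matrix();T[:3,3]=s['position']
    M=np.linalg.inv(T@np.array(p['tool_from_camera']));return M[:3,:3],M[:3,3]
def K(p): return np.array([[p['fx'],0,p['cx']],[0,p['fy'],p['cy']],[0,0,1.]])
def back(p,uv,z,s=None):
    R,t=pose(p,s);u=cv2.undistortPoints(np.array(uv,float).reshape(-1,1,2),K(p),np.array(p['D'])).reshape(-1,2)
    d=np.c_[u,np.ones(len(u))]@R; c=-R.T@t
    return c+d*((z-c[2])/d[:,2])[:,None]
def proj(p,X,s=None):
    R,t=pose(p,s);return cv2.projectPoints(np.array(X,float).reshape(-1,3),cv2.Rodrigues(R)[0],t,K(p),np.array(p['D']))[0].reshape(-1,2)
E
python3 - <<'E'
from h import *
s=arm.sense();print({k:np.round(v,3).tolist() for k,v in s.items()})
for n in ['top','side']:
    p=eyes.read_camera(n);cv2.imwrite(f'pics/{n}0.png',cv2.resize(p['img'],None,fx=1.4,fy=1.4))
    R,t=pose(p);print(n,np.round(-R.T@t),np.round(R,2).tolist(),p['fx'])
    for q in ['round_spoon','square_spoon','scoop','tall_jar','squat_jar','spoon_tray','scoop_tray','jar_tray','mill','bowl']:
        for f in ['recognise','pinpoint']:
            for r in getattr(finder,f)(q,p): print(n,f,q,round(r['conf'],2),np.round(r['location']),proj(p,r['location']).round()[0]*1.4)
E
```

```text
{'time_s': 0.0, 'q': [-1.239, 0.092, 1.232, -0.0, 1.82, -0.057], 'qd': [0.0, -0.0, -0.001, -0.001, 0.0, -0.002], 'effort': [-0.0, -44.645, -40.645, 0.07, 0.029, -0.0], 'position': [227.343, -554.937, 221.498], 'tool_rot': [2.009, 0.398, -2.009], 'ft_force': [-0.325, 0.235, 0.42], 'torque': [-0.02, -0.018, 0.028], 'gripper_width': 1.0}
top [ 263.  -78. 1379.] [[0.02, -1.0, -0.0], [-0.98, -0.02, -0.19], [0.19, 0.01, -0.98]] 463.39771129675984
top recognise round_spoon 0.81 [ 524. -521.   15.] [611.8 289.8]
top recognise round_spoon 0.81 [ 279. -503.   14.] [607.6 406. ]
top recognise round_spoon 0.6 [ 474. -370.   11.] [540.4 312.2]
top pinpoint round_spoon 0.87 [ 504. -522.    2.] [610.4 299.6]
top pinpoint round_spoon 0.85 [ 295. -480.    1.] [595. 399.]
top pinpoint round_spoon 0.79 [ 449. -375.   -3.] [541.8 324.8]
top recognise square_spoon 0.83 [ 491. -268.   14.] [492.8 302.4]
top pinpoint square_spoon 0.8 [ 457. -269.   -1.] [492.8 319.2]
top pinpoint square_spoon 0.31 [ 740. -225.    0.] [471.8 193.2]
top recognise scoop 0.65 [531. 215.   8.] [268.8 281.4]
top pinpoint scoop 0
[... 2994 characters left out ...]
 scoop_tray 0.7 [ 615. -391.   57.] [464.8 407.4]
side recognise scoop_tray 0.64 [529. 234.   7.] [385. 196.]
side pinpoint scoop_tray 0.89 [524.  80.   8.] [386.4 239.4]
side recognise jar_tray 0.86 [532. 234.   4.] [386.4 197.4]
side recognise jar_tray 0.46 [ 616. -268.   48.] [455. 350.]
side pinpoint jar_tray 0.84 [530. 212.   2.] [386.4 204.4]
side recognise mill 0.87 [ 616. -270.   51.] [455. 350.]
side recognise mill 0.69 [ 740. -204.   22.] [523.6 330.4]
side recognise mill 0.52 [ 437. -156.   25.] [341.6 317.8]
side pinpoint mill 0.82 [ 618. -257.    0.] [453.6 365.4]
side recognise bowl 0.78 [ 744. -208.   25.] [526.4 330.4]
side pinpoint bowl 0.55 [ 738. -220.   -2.] [522.2 347.2]
```

View pics/top0.png

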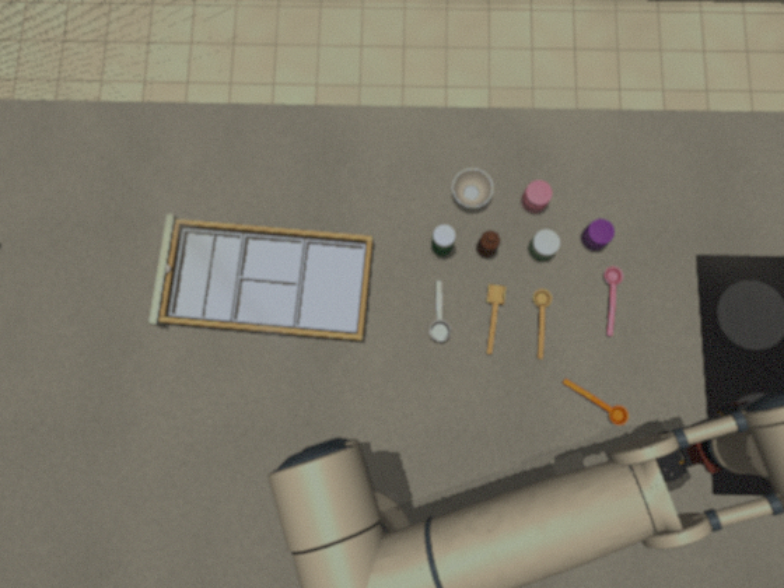

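View pics/side0.png

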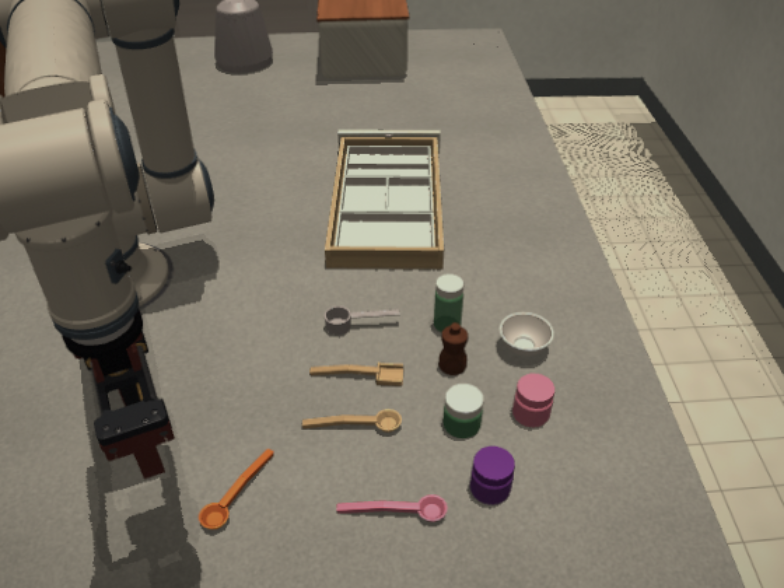

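Top view: the bamboo round spoon is at (541,325) and the square one at (493,318). The scoop is at (437,311), the tall green jar at (443,238), and the white-lidded green squat jar at (545,243). Look-alikes to leave: the pink spoon (611,300), orange spoon (595,399), pink jar (537,195) and purple jar (599,233). The trays run scoop, jar, spoon from right to left (y≈78, 212, 345).

Run:
```python
from h import *
p=eyes.read_camera('top');q=eyes.read_camera('side')
a=cv2.resize(p['img'][130:270,295:450],(620,560),interpolation=3)
cv2.imwrite('pics/crop_obj.png',a)
cv2.imwrite('pics/crop_dr.png',cv2.resize(p['img'][145:250,100:275],(787,472),interpolation=3))
for pic,nm in((p,'top'),(q,'side')):
  for n,z in(('round_spoon',12),('square_spoon',12),('scoop',26),('scoop_tray',10),('jar_tray',10),('spoon_tray',10)):
    for r in finder.outline_of(n,pic)[:3]:
        ys,xs=np.nonzero(r['pixels']); 
        if len(xs)<20: continue
        X=back(pic,np.c_[xs,ys],z)[:,:2]
        (c,wh,ang)=cv2.minAreaRect(X.astype(np.float32)); m=X.mean(0);w,v=np.linalg.eigh(np.cov((X-m).T));d=v[:,1]*np.sign(v[0,1])
        print(nm,n,round(r['conf'],2),'mean',m.round(),'rect',np.round(c),np.round(wh),round(ang,1),'pca',round(np.degrees(np.arctan2(d[1],d[0])),1))
s=arm.sense();print(Ro.from_rotvec(s['tool_rot']).as_matrix().round(3))
```

```text
top round_spoon 0.91 mean [ 285. -488.] rect [ 295. -481.] [150.  39.] 52.7 pca 58.1
top round_spoon 0.73 mean [ 516. -523.] rect [ 502. -525.] [ 36. 144.] 87.6 pca -6.2
top round_spoon 0.6 mean [ 462. -371.] rect [ 448. -372.] [ 36. 147.] 88.8 pca -2.6
top square_spoon 0.65 mean [ 477. -271.] rect [ 460. -274.] [ 36. 138.] 89.3 pca -6.8
top scoop 0.72 mean [ 451. -154.] rect [ 470. -154.] [119.  41.] 0.6 pca 0.9
top scoop_tray 0.86 mean [522.  80.] rect [523.  80.] [134. 195.] 85.9 pca -3.3
top scoop_tray 0.73 mean [ 621. -380.] rect [ 620. -380.] [53. 72.] 45.6 pca -46.3
top scoop_tray 0.33 mean [ 480. -272.] rect [ 460. -266.] [ 38. 144.] 80.0 pca -7.2
top jar_tray 0.56 mean [531. 214.] rect [532. 213.] [138. 194.] 85.6 pca -4.3
top spoon_tray 0.9 mean [541. 347.] rect [542. 347.] [136. 196.] 85.2 pca -4.5
top spoon_tray 0.46 mean [ 456. -155.] rect [ 473. -155.] [121.  36.] 0.5 pca 1.2
side round_spoon 0.89 mean [ 514. -521.] rect [ 500. -521.] [ 41. 147.] 86.5 pca -3.9
side round_spoon 0.58 mean [ 460. -368.] rect [ 450. -367.] [ 45. 147.] 86.7 pca -1.4
side round_spoon 0.57 mean [ 283. -488.] rect [ 296. -481.] [144.  40.] 49.1 pca 56.2
side square_spoon 0.96 mean [ 475. -272.] rect [ 458. -275.] [ 42. 146.] 86.7 pca -8.6
side square_spoon 0.57 mean [ 447. -146.] rect [ 464. -134.] [128.  69.] 23.7 pca 10.6
side scoop 0.63 mean [538. 348.] rect [539. 349.] [133. 189.] 86.4 pca -3.0
side scoop_tray 0.95 mean [523. 110.] rect [522. 111.] [121. 196.] 84.9 pca -6.3
side jar_tray 0.81 mean [529. 238.] rect [530. 241.] [135. 192.] 86.4 pca -6.8
side spoon_tray 0.85 mean [541. 375.] rect [540. 377.] [144. 201.] 84.5 pca -4.8
[[ 0.     0.379 -0.925]
 [ 0.    -0.925 -0.379]
 [-1.     0.    -0.   ]]
```

View pics/crop_obj.png

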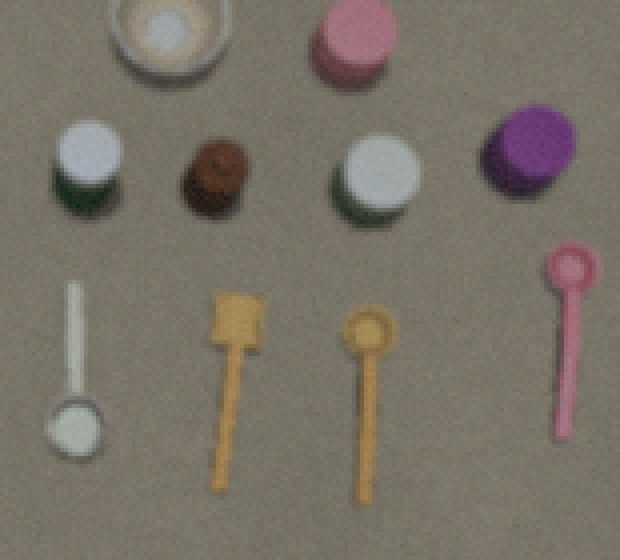

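View pics/crop_dr.png

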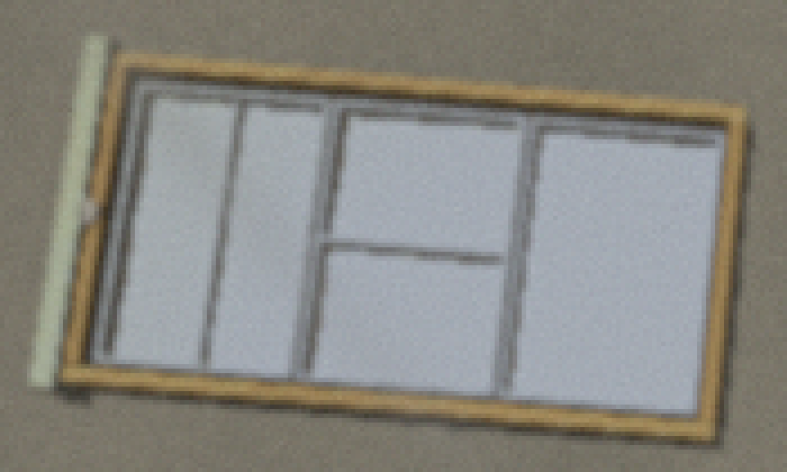

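The crop confirms it. The bamboo-coloured round spoon with its head at (369,331) is the target, with pink beside it. The white-lidded green jar at (380,172) is the squat jar, with pink and purple as look-alikes. The drawer is turned about -4.2°, with lanes at left, cells in the middle and the undivided tray at right. I'm moving over the round spoon.

Call:
arm_command --plan '[{"xyz": [2.8, 2.3, -0.75], "roll": -3}, {"xyz": [2.8, 2.3, -0.75], "roll": -3}, {"xyz": [2.8, 2.3, -0.75], "roll": -3}, {"xyz": [2.8, 2.3, -0.75], "roll": -3}, {"xyz": [2.8, 2.3, -0.75], "roll": -3}, {"xyz": [2.8, 2.3, -0.75], "roll": -3}, {"xyz": [2.8, 2.3, -0.75], "roll": -3}, {"xyz": [2.8, 2.3, -0.75], "roll": -3}, {"xyz": [0, 0, 0], "roll": 0}, {"xyz": [0, 0, 0], "roll": 0}]' --hand 0 --squeeze 15

```text
time_s: 3.63
position: [452.4, -369.8, 161.9]
tool_rot: [-2.207, 0.028, 2.209]
ft_force: [-0.1, 0.5, 0.4]
gripper_width: 1.001
```

```bash
cat > look.py <<'E'
from h import *
import sys
s=arm.sense();p=eyes.read_camera('wrist');cv2.imwrite(f'pics/{sys.argv[1]}.png',p['img'])
T=Ro.from_rotvec(s['tool_rot']).as_matrix()
print('tcp',np.round(s['position'],1),'jaw',round(np.degrees(np.arctan2(T[1,1],T[0,1])),1),'down',T[2,0].round(4),'t',s['time_s'],'grip',s['gripper_width'],'F',np.round(s['ft_force'],1))
for n,z in zip(sys.argv[2::2],map(float,sys.argv[3::2])):
    for r in finder.pinpoint(n,p)[:2]: print(n,'pin',round(r['conf'],2),np.round(r['location'],1))
    for r in finder.outline_of(n,p)[:2]:
        ys,xs=np.nonzero(r['pixels'])
        if len(xs)<20: continue
        X=back(p,np.c_[xs,ys],z,s)[:,:2]
        (c,wh,ang)=cv2.minAreaRect(X.astype(np.float32)); m=X.mean(0);w,v=np.linalg.eigh(np.cov((X-m).T));d=v[:,1]*np.sign(v[0,1])
        print(n,'mask',round(r['conf'],2),'mean',m.round(1),'rect',np.round(c,1),np.round(wh),round(ang,1),'pca',round(np.degrees(np.arctan2(d[1],d[0])),1),'px',xs.min(),xs.max(),ys.min(),ys.max())
E
python3 look.py w1 round_spoon 13 square_spoon 13
```

```text
tcp [ 452.4 -369.8  161.9] jaw -91.5 down -1.0 t 3.6333 grip 1.0010527038357637 F [-0.1  0.5  0.4]
round_spoon pin 0.83 [ 505.1 -518.5   -1.1]
round_spoon pin 0.74 [ 451.1 -366.6    3.6]
round_spoon mask 0.71 mean [ 329.3 -427.8] rect [ 327.3 -429.5] [39. 14.] 53.9 pca 59.6 px 319 350 296 313
round_spoon mask 0.61 mean [ 524.4 -523. ] rect [ 506.2 -514.1] [ 40. 147.] 76.8 pca -6.7 px 410 469 61 217
square_spoon pin 0.61 [ 460.7 -265.3   -3.5]
square_spoon mask 0.6 mean [ 491.2 -272.5] rect [ 468.6 -269.4] [ 41. 136.] 80.9 pca -8.0 px 159 201 118 250
```

View pics/w1.png

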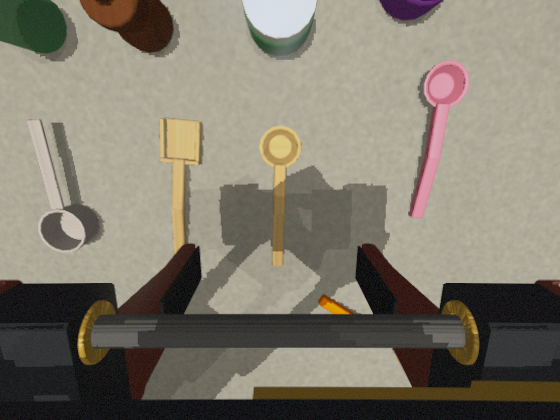

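The wrist view shows the bamboo round spoon (head (280,147), handle end (278,265)) between the fingers. The square spoon's head is at (180,140) and the scoop cup at (68,229).

Run:
```python
from h import *
s=arm.sense();p=eyes.read_camera('wrist')
for n,u,z in(('r head',(280,147),15),('r neck',(279,172),17),('r tail',(278,262),8),('sq head',(181,141),15),('sq neck',(179,168),17),('sq h',(179,240),12),('cup',(68.5,229),30),('hend',(36,122),28),('cup3',(93,0),0)):
    print(n,back(p,[u],z,s).round(1))
print(proj(p,[[453,-370,18]],s))
```

```text
r head [[ 505.4 -376.2   15. ]]
r neck [[ 481.3 -374.4   17. ]]
r tail [[ 380.3 -370.2    8. ]]
sq head [[ 514.  -280.5   15. ]]
sq neck [[ 488.3 -276.1   17. ]]
sq h [[ 411.1 -265.4   12. ]]
cup [[ 432.9 -164.2   30. ]]
hend [[ 534.8 -156.    28. ]]
cup3 [[ 638.2 -212.2    0. ]]
[[275.48647924 200.219365  ]]
```

Call:
arm_command --plan '[{"xyz": [0.1, -0.2, -3], "roll": -1}, {"xyz": [0.1, -0.1, -3], "roll": 0}, {"xyz": [0, 0, -3], "roll": 0}, {"xyz": [0, 0, -3], "roll": 0}, {"xyz": [0, 0, -2], "roll": 0}, {"xyz": [0, 0, -1.2], "roll": 0}, {"xyz": [0, 0, -0.6], "roll": 0}, {"xyz": [0, 0, 0], "roll": 0}, {"xyz": [0, 0, 0], "roll": 0}]' --hand 100

```text
time_s: 4.68
position: [453.8, -375.0, 6.0]
tool_rot: [-2.199, 0.054, 2.196]
ft_force: [0.9, -0.2, 0.1]
gripper_width: 0.605
```

Call:
arm_command --plan '[{"xyz": [0, 0, 0], "roll": 0}, {"xyz": [0, 0, 0], "roll": 0}, {"xyz": [0, 0, 0], "roll": 0}, {"xyz": [0, 0, 0], "roll": 0}, {"xyz": [0, 0, 0], "roll": 0}, {"xyz": [0, 0, 0], "roll": 0}, {"xyz": [0, 0, 0], "roll": 0}, {"xyz": [0, 0, 0], "roll": 0}, {"xyz": [0, 0, 0], "roll": 0}, {"xyz": [0, 0, 0], "roll": 0}, {"xyz": [0, 0, 0], "roll": 0}, {"xyz": [0, 0, 0], "roll": 0}]' --hand 255

```text
time_s: 5.68
position: [453.5, -374.2, 4.7]
tool_rot: [-2.197, 0.052, 2.197]
ft_force: [0.3, 0.3, 2.3]
gripper_width: 0.135
```

Call:
arm_command --plan '[{"xyz": [0, 0, 1], "roll": 0}, {"xyz": [0, 0, 2], "roll": 0}, {"xyz": [0, 0, 3], "roll": 0}, {"xyz": [0, 0, 3], "roll": 0}, {"xyz": [0, 0, 3], "roll": 0}, {"xyz": [0, 0, 0], "roll": 0}]'

```text
time_s: 6.18
position: [455.6, -376.3, 133.4]
tool_rot: [-2.211, 0.061, 2.191]
ft_force: [0.3, 0.1, 1.1]
gripper_width: 0.135
```

```bash
python3 look.py w2 square_spoon 13 scoop 28
```

```text
tcp [ 455.6 -376.3  133.4] jaw -92.7 down -0.9999 t 6.1833 grip 0.13537573433035344 F [0.3 0.1 1.1]
square_spoon pin 0.81 [ 458.1 -264.7    2.6]
square_spoon mask 0.92 mean [ 486.  -272.5] rect [ 462.9 -268.1] [ 41. 148.] 81.0 pca -7.7 px 138 185 126 280
scoop mask 0.62 mean [ 454.3 -158.9] rect [ 470.2 -168.7] [ 60. 128.] 78.6 pca 4.4 px 0 75 130 274
```

View pics/w2.png

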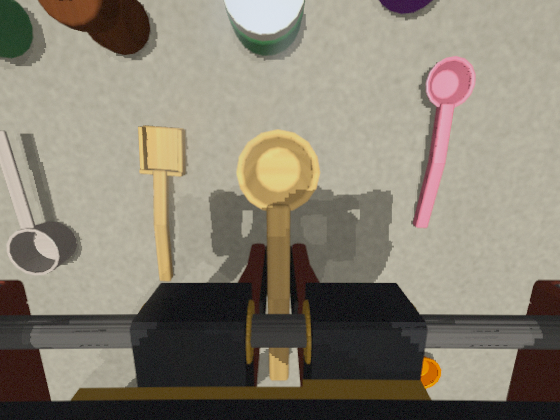

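Round spoon held straight at 12 mm width. I'm carrying it to the far lane.

Call:
arm_command --plan '[{"xyz": [0.2, 2, 0], "roll": 0}, {"xyz": [0.4, 3.4, 0], "roll": 0}, {"xyz": [0.4, 3.4, 0], "roll": 0}, {"xyz": [0.4, 3.4, 0], "roll": 0}, {"xyz": [0.4, 3.4, 0], "roll": 0}, {"xyz": [0.4, 3.4, 0], "roll": 0}, {"xyz": [0.4, 3.4, 0], "roll": 0}, {"xyz": [0.4, 3.4, 0], "roll": 0}, {"xyz": [0.4, 3.4, 0], "roll": 0}, {"xyz": [0.4, 3.4, 0], "roll": 0}, {"xyz": [0.4, 3.4, 0], "roll": 0}, {"xyz": [0.4, 3.4, 0], "roll": 0}]'

```text
time_s: 7.43
position: [498.5, 21.5, 122.9]
tool_rot: [-2.194, 0.052, 2.2]
ft_force: [0.9, -0.5, -0.3]
gripper_width: 0.136
```

Call:
arm_command --plan '[{"xyz": [0.4, 3.4, 0], "roll": 0}, {"xyz": [0.4, 3.4, 0], "roll": 0}, {"xyz": [0.4, 3.4, 0], "roll": 0}, {"xyz": [0.4, 3.4, 0], "roll": -0.5}, {"xyz": [0.4, 3.4, 0], "roll": -0.5}, {"xyz": [0.4, 3.4, 0], "roll": -0.5}, {"xyz": [0.4, 3.4, 0], "roll": 0}, {"xyz": [0.4, 3.4, 0], "roll": 0}, {"xyz": [0.4, 3.4, 0], "roll": 0}, {"xyz": [0.4, 2, 0], "roll": 0}, {"xyz": [0, 1, 0], "roll": 0}, {"xyz": [0, 0, 0], "roll": 0}]'

```text
time_s: 8.43
position: [538.4, 357.1, 122.3]
tool_rot: [-2.182, 0.08, 2.189]
ft_force: [-0.4, 0.2, 0.1]
gripper_width: 0.135
```

```bash
python3 look.py w3 spoon_tray 10 jar_tray 10 round_spoon 110
```

```text
tcp [538.4 357.1 122.3] jaw -94.1 down -1.0 t 8.4333 grip 0.13493310553513924 F [-0.4  0.2  0.1]
spoon_tray pin 0.61 [541.3 343.3   2.7]
spoon_tray mask 0.61 mean [566.1 335.9] rect [552.2 342.3] [142. 176.] 86.1 pca 9.8 px 209 379 90 283
jar_tray pin 0.73 [533.6 213.9   4.4]
jar_tray mask 0.69 mean [540.9 199.1] rect [527.3 202.3] [144. 205.] 86.1 pca 2.3 px 365 557 89 310
round_spoon pin 0.92 [539.3 360.6 118.4]
round_spoon mask 0.66 mean [563.2 354.9] rect [529.5 350. ] [165.  46.] 3.1 pca -4.0 px 237 320 129 380
```

View pics/w3.png

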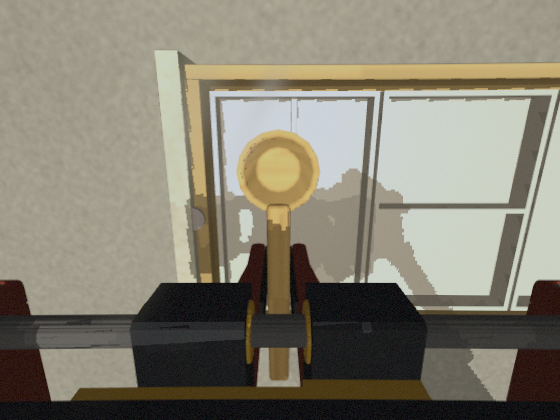

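The view shows the tray's left wall at (214,93), the divider's far end at (293,100) and the right wall at (380,93). These give the lane positions.

Run:
```python
from h import *
s=arm.sense();p=eyes.read_camera('wrist')
for n,u,z in(('L',(214,95),30),('div',(293,102),22),('R',(380,95),30),('R2',(362,300),30),('L2',(219,250),30)):
    print(n,back(p,[u],z,s).round(1))
c=np.array([541,346]);a=np.radians(-4.2);X=np.array([np.cos(a),np.sin(a)]);Y=np.array([-X[1],X[0]])
for nm,o in(('wallL',63),('div',0),('wallR',-63)):
    print(nm,[(c+X*x+Y*o).round(1) for x in (-92,92)], proj(p,[[*(c+X*92+Y*o),22 if o==0 else 30]],s).round(0))
```

```text
L [[640.9 396.5  30. ]]
div [[631.8 335.6  22. ]]
R [[631.2 268.9  30. ]]
R2 [[453.4 283.   30. ]]
L2 [[512.7 409.1  30. ]]
wallL [array([453.9, 415.6]), array([637.4, 402.1])] [[207. 100.]]
div [array([449.2, 352.7]), array([632.8, 339.3])] [[288. 101.]]
wallR [array([444.6, 289.9]), array([628.1, 276.4])] [[370. 100.]]
```

Call:
arm_command --plan '[{"xyz": [0.5, 1, 0], "roll": 0}, {"xyz": [0.4, 0.7, -2], "roll": 0}, {"xyz": [0, 0, -3], "roll": 0}, {"xyz": [0, 0, -2.5], "roll": 0}, {"xyz": [0, 0, -1.5], "roll": 0}, {"xyz": [0, 0, -0.8], "roll": 0}, {"xyz": [0, 0, -0.5], "roll": 0}, {"xyz": [0, 0, -0.3], "roll": 0}, {"xyz": [0, 0, 0], "roll": 0}, {"xyz": [0, 0, 0], "roll": 0}, {"xyz": [0, 0, 0], "roll": 0}]'

```text
time_s: 9.75
position: [549.2, 373.2, 20.3]
tool_rot: [-2.186, 0.079, 2.181]
ft_force: [0.6, -0.0, -1.1]
gripper_width: 0.139
```

```bash
python3 look.py w4
python3 - <<'E'
from h import *
p=eyes.read_camera('side');cv2.imwrite('pics/s4.png',cv2.resize(p['img'][60:200,200:350],(600,560),interpolation=3))
a=cv2.imread('pics/w4.png');b=cv2.imread('pics/s4.png');cv2.imwrite('pics/c4.png',np.hstack([cv2.resize(a,(420,315)),cv2.resize(b,(338,315))]))
E
```

```text
tcp [549.2 373.2  20.3] jaw -94.2 down -1.0 t 9.75 grip 0.13850968015297474 F [ 0.6 -0.  -1.1]
```

View pics/c4.png

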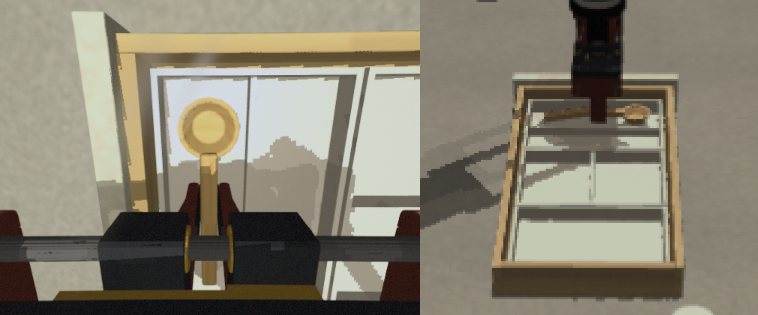

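The spoon sits in the far lane, centred between the wall and the divider. I'm lowering the rest and releasing.

Call:
arm_command --plan '[{"xyz": [0, 0, -0.2], "roll": 0}, {"xyz": [0, 0, -0.15], "roll": 0}, {"xyz": [0, 0, 0], "roll": 0}, {"xyz": [0, 0, 0], "roll": 0}, {"xyz": [0, 0, 0], "roll": 0}]'

```text
time_s: 10.27
position: [548.4, 372.8, 15.0]
tool_rot: [-2.184, 0.081, 2.184]
ft_force: [0.1, -0.1, 0.7]
gripper_width: 0.133
```

Call:
arm_command --plan '[{"xyz": [0, 0, 0], "roll": 0}, {"xyz": [0, 0, 0], "roll": 0}, {"xyz": [0, 0, 0], "roll": 0}, {"xyz": [0, 0, 0], "roll": 0}, {"xyz": [0, 0, 0], "roll": 0}, {"xyz": [0, 0, 1], "roll": 0}, {"xyz": [0, 0, 2], "roll": 0}, {"xyz": [0, 0, 3], "roll": 0}, {"xyz": [0, 0, 3], "roll": 0}, {"xyz": [0, 0, 2], "roll": 0}, {"xyz": [0, 0, 0], "roll": 0}, {"xyz": [0, 0, 0], "roll": 0}]' --hand 190

```text
time_s: 11.27
position: [549.3, 373.3, 127.7]
tool_rot: [-2.187, 0.078, 2.179]
ft_force: [0.4, -0.4, -0.6]
gripper_width: 0.258
```

```bash
python3 look.py w5 round_spoon 20 spoon_tray 10
```

```text
tcp [549.3 373.3 127.7] jaw -94.2 down -1.0 t 11.2667 grip 0.25793488335226283 F [ 0.4 -0.4 -0.6]
round_spoon pin 0.66 [549.5 376.6   9.7]
round_spoon mask 0.84 mean [569.7 370.9] rect [547.1 372.8] [ 39. 148.] 85.9 pca -4.1 px 256 302 130 289
spoon_tray pin 0.8 [539.8 340.4   3.6]
spoon_tray pin 0.62 [547.2 377.6  11. ]
spoon_tray mask 0.89 mean [559.7 336.4] rect [537.5 342.3] [142. 204.] 86.1 pca -9.4 px 234 398 104 315
spoon_tray mask 0.63 mean [541.3 198.1] rect [528.5 201.3] [145. 202.] 85.9 pca 6.8 px 382 559 103 314
```

View pics/w5.png

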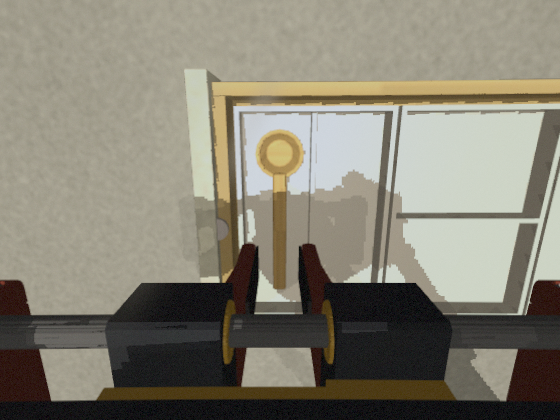

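The round spoon is in the left lane, bowl up. Next is the square spoon, at about (463,-272) with yaw -8°.

Call:
arm_command --plan '[{"xyz": [-0.5, -2.5, 0], "roll": 0}, {"xyz": [-0.5, -3.8, 0], "roll": 0}, {"xyz": [-0.5, -3.8, 0], "roll": 0}, {"xyz": [-0.5, -3.8, 0], "roll": 0}, {"xyz": [-0.5, -3.8, 0], "roll": 0}, {"xyz": [-0.5, -3.8, 0], "roll": 0}, {"xyz": [-0.5, -3.8, 0], "roll": 0}, {"xyz": [-0.5, -3.8, 0], "roll": 0}, {"xyz": [-0.5, -3.8, 0], "roll": 0}, {"xyz": [-0.5, -3.8, 0], "roll": 0}, {"xyz": [-0.5, -3.8, 0], "roll": 0}, {"xyz": [-0.5, -3.8, 0], "roll": 0}]' --hand 100

```text
time_s: 12.52
position: [487.3, -71.8, 124.1]
tool_rot: [-2.182, 0.08, 2.185]
ft_force: [0.5, -0.2, -0.3]
gripper_width: 0.61
```

Call:
arm_command --plan '[{"xyz": [-0.5, -3.8, 0], "roll": -1}, {"xyz": [-0.5, -3.8, 0], "roll": -1}, {"xyz": [-0.5, -3.8, 0], "roll": -1}, {"xyz": [-0.5, -3.8, 0], "roll": -0.8}, {"xyz": [-0.5, -3.8, 0], "roll": 0}, {"xyz": [0, -1.3, 0], "roll": 0}, {"xyz": [0, 0, 0], "roll": 0}, {"xyz": [0, 0, 0], "roll": 0}]'

```text
time_s: 13.18
position: [463.1, -273.0, 124.1]
tool_rot: [-2.146, 0.15, 2.149]
ft_force: [0.0, 0.6, -0.1]
gripper_width: 0.609
```

```bash
python3 look.py w6 square_spoon 14 scoop 29
```

```text
tcp [ 463.1 -273.   124.1] jaw -98.1 down -1.0 t 13.1833 grip 0.6088734241269723 F [ 0.   0.6 -0.1]
square_spoon pin 0.9 [ 458.9 -267.1   -1. ]
square_spoon mask 0.81 mean [ 487.2 -272.2] rect [ 462.9 -268.6] [ 37. 149.] 82.7 pca -6.9 px 251 294 127 286
scoop pin 0.55 [ 473.8 -150.9   -0.5]
scoop mask 0.71 mean [ 461.3 -156.9] rect [ 475.7 -164.2] [ 52. 120.] 81.6 pca 3.7 px 112 184 148 282
```

View pics/w6.png

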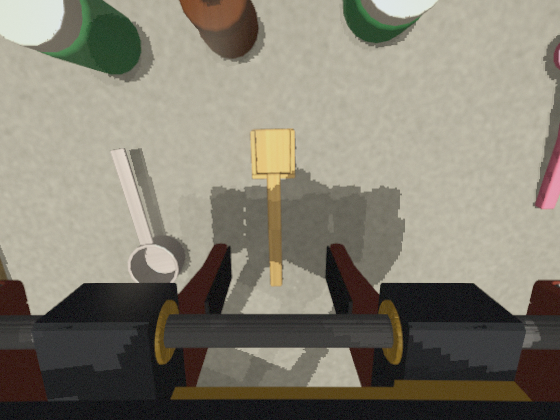

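The square spoon lies between the fingers (head (272,153), tail (276,285)), about 3 mm left of centre. I'm correcting and descending.

Call:
arm_command --plan '[{"xyz": [0, 0.3, -2], "roll": 1}, {"xyz": [0, 0, -3], "roll": 0}, {"xyz": [0, 0, -3], "roll": 0}, {"xyz": [0, 0, -2], "roll": 0}, {"xyz": [0, 0, -1.2], "roll": 0}, {"xyz": [0, 0, -0.8], "roll": 0}, {"xyz": [0, 0, 0], "roll": 0}, {"xyz": [0, 0, 0], "roll": 0}]'

```text
time_s: 14.1
position: [464.0, -270.2, 6.1]
tool_rot: [-2.16, 0.132, 2.158]
ft_force: [0.7, -0.3, -0.1]
gripper_width: 0.601
```

Call:
arm_command --plan '[{"xyz": [0, 0, 0], "roll": 0}, {"xyz": [0, 0, 0], "roll": 0}, {"xyz": [0, 0, 0], "roll": 0}, {"xyz": [0, 0, 0], "roll": 0}, {"xyz": [0, 0, 0], "roll": 0}, {"xyz": [0, 0, 0], "roll": 0}, {"xyz": [0, 0, 0], "roll": 0}, {"xyz": [0, 0, 0], "roll": 0}, {"xyz": [0, 0, 0], "roll": 0}, {"xyz": [0, 0, 0], "roll": 0}, {"xyz": [0, 0, 0], "roll": 0}, {"xyz": [0, 0, 0], "roll": 0}]' --hand 255

```text
time_s: 15.1
position: [463.5, -270.3, 5.2]
tool_rot: [-2.158, 0.133, 2.158]
ft_force: [0.3, 0.5, 2.4]
gripper_width: 0.139
```

Call:
arm_command --plan '[{"xyz": [0, 0, 1], "roll": 0}, {"xyz": [0, 0, 2], "roll": 0}, {"xyz": [0, 0, 3], "roll": 0}, {"xyz": [0, 0, 3], "roll": 0}, {"xyz": [0, 0, 3], "roll": 0}, {"xyz": [0, 0, 0], "roll": 0}, {"xyz": [0, 0, 0], "roll": 0}]'

```text
time_s: 15.68
position: [464.6, -271.0, 128.3]
tool_rot: [-2.164, 0.135, 2.154]
ft_force: [-0.3, 0.5, -1.2]
gripper_width: 0.131
```

Call:
arm_command --plan '[{"xyz": [0.5, 2, 0], "roll": 0}, {"xyz": [0.5, 3.6, 0], "roll": 0}, {"xyz": [0.5, 3.6, 0], "roll": 0}, {"xyz": [0.5, 3.6, 0], "roll": 0}, {"xyz": [0.5, 3.6, 0], "roll": 0}, {"xyz": [0.5, 3.6, 0], "roll": 0}, {"xyz": [0.5, 3.6, 0], "roll": 0}, {"xyz": [0.5, 3.6, 0], "roll": 0}, {"xyz": [0.5, 3.6, 0], "roll": 0}, {"xyz": [0.5, 3.6, 0], "roll": 0}, {"xyz": [0.5, 3.6, 0], "roll": 0}, {"xyz": [0.5, 3.6, 0], "roll": 0}]'

```text
time_s: 16.68
position: [522.5, 147.5, 123.5]
tool_rot: [-2.156, 0.133, 2.161]
ft_force: [0.6, 0.1, 0.1]
gripper_width: 0.135
```

Call:
arm_command --plan '[{"xyz": [0.5, 3.6, 0], "roll": 1}, {"xyz": [0.5, 3.6, 0], "roll": 1}, {"xyz": [0.5, 3.6, 0], "roll": 0.8}, {"xyz": [0.5, 3.6, 0], "roll": 0}, {"xyz": [0, 1.7, 0], "roll": 0}, {"xyz": [0, 0.3, 0], "roll": 0}, {"xyz": [0, 0, 0], "roll": 0}, {"xyz": [0, 0, 0], "roll": 0}]'

```text
time_s: 17.35
position: [543.2, 308.4, 124.4]
tool_rot: [-2.183, 0.083, 2.186]
ft_force: [0.3, -0.1, -0.2]
gripper_width: 0.135
```

```bash
python3 look.py w7 round_spoon 20 spoon_tray 10
```

```text
tcp [543.2 308.4 124.4] jaw -94.3 down -1.0 t 17.35 grip 0.13542705679059966 F [ 0.3 -0.1 -0.2]
round_spoon pin 0.64 [549.1 374.2  10.2]
round_spoon mask 0.98 mean [571.2 371.7] rect [552.2 378.2] [ 41. 141.] 80.4 pca -3.7 px 175 224 127 282
spoon_tray pin 0.87 [541.3 341.1   7.2]
spoon_tray mask 0.72 mean [568.8 361.9] rect [539.6 347.1] [141. 200.] 85.8 pca -19.0 px 148 315 102 312
```

View pics/w7.png

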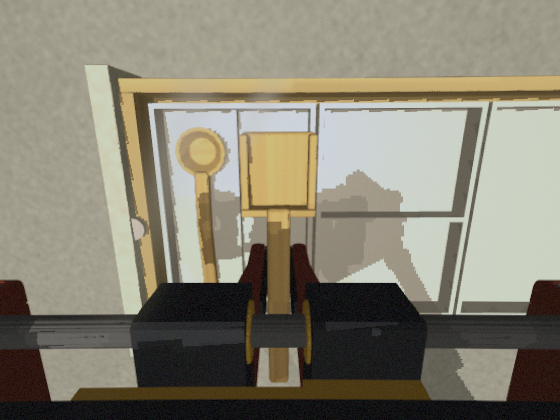

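The held square spoon is aligned over the near lane (divider at column 239, wall at 315, spoon at 278). I'm lowering it.

Call:
arm_command --plan '[{"xyz": [0.3, 0.1, -2], "roll": 0}, {"xyz": [0, 0, -3], "roll": 0}, {"xyz": [0, 0, -2.8], "roll": 0}, {"xyz": [0, 0, -1.5], "roll": 0}, {"xyz": [0, 0, -0.8], "roll": 0}, {"xyz": [0, 0, -0.5], "roll": 0}, {"xyz": [0, 0, -0.2], "roll": 0}, {"xyz": [0, 0, -0.1], "roll": 0}, {"xyz": [0, 0, 0], "roll": 0}, {"xyz": [0, 0, 0], "roll": 0}, {"xyz": [0, 0, 0], "roll": 0}, {"xyz": [0, 0, 0], "roll": 0}]'

```text
time_s: 18.6
position: [546.8, 311.0, 17.0]
tool_rot: [-2.185, 0.08, 2.182]
ft_force: [-0.2, 0.4, 0.0]
gripper_width: 0.135
```

Call:
arm_command --plan '[{"xyz": [0, 0, 0], "roll": 0}, {"xyz": [0, 0, 0], "roll": 0}, {"xyz": [0, 0, 0], "roll": 0}, {"xyz": [0, 0, 0], "roll": 0}, {"xyz": [0, 0, 0], "roll": 0}, {"xyz": [0, 0, 1], "roll": 0}, {"xyz": [0, 0, 2], "roll": 0}, {"xyz": [0, 0, 3], "roll": 0}, {"xyz": [0, 0, 3], "roll": 0}, {"xyz": [0, 0, 2], "roll": 0}, {"xyz": [0, 0, 0], "roll": 0}, {"xyz": [0, 0, 0], "roll": 0}]' --hand 190

```text
time_s: 19.6
position: [547.3, 311.2, 128.5]
tool_rot: [-2.187, 0.078, 2.179]
ft_force: [0.3, -0.2, -0.5]
gripper_width: 0.25
```

```bash
python3 look.py w8 round_spoon 20 square_spoon 20 spoon_tray 10
```

```text
tcp [547.3 311.2 128.5] jaw -94.2 down -1.0 t 19.6 grip 0.2503071734102666 F [ 0.3 -0.2 -0.5]
round_spoon pin 0.91 [545.8 374.8  10.6]
round_spoon mask 0.97 mean [571.7 371.7] rect [553.6 378.6] [ 42. 140.] 79.7 pca -3.7 px 181 230 131 282
square_spoon pin 0.74 [541.5 312.2  10.5]
square_spoon mask 0.89 mean [570.5 308.9] rect [544.3 310.9] [ 38. 150.] 85.8 pca -4.1 px 257 301 130 290
spoon_tray pin 0.74 [538.7 338.4   2.6]
spoon_tray mask 0.76 mean [559.4 346.9] rect [539.9 346.9] [142. 200.] 85.9 pca 4.5 px 155 319 108 313
```

View pics/w8.png

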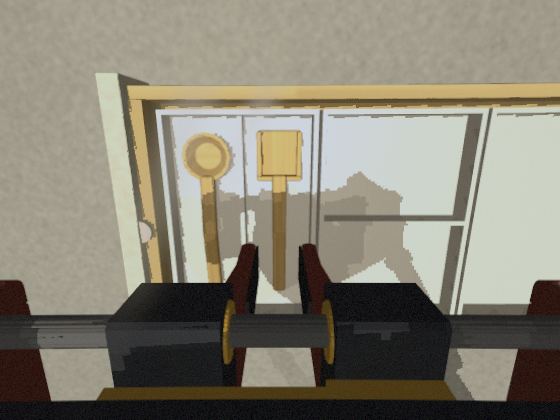

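Both spoons are in their lanes, bowl up: round at (207,155), square at (279,155). Now the scoop position from earlier frames (cup (155,266) and handle end (121,151) in w6, plus the top crop).

Run:
```python
from h import *
w=eyes.read_camera('wrist');t=eyes.read_camera('top');d=eyes.read_camera('side')
s={'position':[463.1,-273,124.1],'tool_rot':[-2.146,.15,2.149]}
print('w6',back(w,[(155,266)],30,s).round(1),back(w,[(121,151)],28,s).round(1))
print('top',back(t,[(313.7,237.2)],30).round(1),back(t,[(313.4,200.5)],28).round(1))
print('side',back(d,[(337/1.4,315/1.4)],30).round(1),back(d,[(399/1.4,317/1.4)],28).round(1))
for pic in(t,d):
  for q in('squat_jar','tall_jar','mill','bowl','scoop','scoop_tray','jar_tray'):
    print(q,[(round(r['conf'],2),np.round(r['location']).tolist()) for r in finder.pinpoint(q,pic)[:3]])
```

```text
w6 [[ 432.8 -157.3   30. ]] [[ 535.3 -154.4   28. ]]
top [[ 424.4 -153.6   30. ]] [[ 534.1 -152.1   28. ]]
side [[ 428.6 -155.7   30. ]] [[ 533.5 -164.7   28. ]]
squat_jar [(0.72, [729.0, -360.0, -0.0]), (0.64, [642.0, -490.0, 3.0])]
tall_jar [(0.53, [616.0, -157.0, 1.0])]
mill [(0.6, [618.0, -255.0, 1.0])]
bowl [(0.91, [740.0, -222.0, -1.0])]
scoop [(0.82, [467.0, -151.0, -5.0]), (0.4, [741.0, -224.0, 5.0])]
scoop_tray [(0.88, [519.0, 79.0, 8.0]), (0.44, [540.0, 312.0, 7.0])]
jar_tray [(0.72, [533.0, 213.0, 7.0])]
squat_jar [(0.8, [725.0, -364.0, 1.0]), (0.64, [645.0, -490.0, 2.0]), (0.56, [614.0, -373.0, 0.0])]
tall_jar [(0.64, [620.0, -154.0, -3.0])]
mill [(0.93, [620.0, -254.0, -2.0]), (0.68, [621.0, -149.0, -0.0]), (0.17, [544.0, 374.0, 12.0])]
bowl [(0.89, [739.0, -220.0, 1.0])]
scoop [(0.87, [470.0, -154.0, 1.0]), (0.68, [738.0, -220.0, -2.0])]
scoop_tray [(0.95, [526.0, 78.0, 6.0])]
jar_tray [(0.92, [529.0, 213.0, 4.0])]
```

Call:
arm_command --plan '[{"xyz": [-0.9, -2.5, 0], "roll": 0.4}, {"xyz": [-0.9, -3.6, 0], "roll": 0.4}, {"xyz": [-0.9, -3.6, 0], "roll": 0.4}, {"xyz": [-0.9, -3.6, 0], "roll": 0.4}, {"xyz": [-0.9, -3.6, 0], "roll": 0.4}, {"xyz": [-0.9, -3.6, 0], "roll": 0.4}, {"xyz": [-0.9, -3.6, 0], "roll": 0.4}, {"xyz": [-0.9, -3.6, 0], "roll": 0.4}, {"xyz": [-0.9, -3.6, 0], "roll": 0.4}, {"xyz": [-0.9, -3.6, 0], "roll": 0.4}, {"xyz": [-0.9, -3.6, 0], "roll": 0.4}, {"xyz": [-0.9, -3.6, 0], "roll": 0.4}]' --hand 20

```text
time_s: 21.8
position: [437.7, -111.8, 126.4]
tool_rot: [2.217, 0.012, -2.215]
ft_force: [1.1, -0.6, 0.1]
gripper_width: 0.922
```

Call:
arm_command --plan '[{"xyz": [-0.9, -3.6, 0], "roll": 0.4}, {"xyz": [-0.1, -1, 0], "roll": 0}, {"xyz": [0, 0, -2], "roll": 0}, {"xyz": [0, 0, -2], "roll": 0}, {"xyz": [0, 0, 0], "roll": 0}, {"xyz": [0, 0, 0], "roll": 0}]'

```text
time_s: 22.3
position: [427.9, -155.6, 85.4]
tool_rot: [2.211, 0.02, -2.216]
ft_force: [-0.1, -0.5, 0.4]
gripper_width: 0.92
```

```bash
python3 look.py w9 scoop 29
```

```text
tcp [ 427.9 -155.6   85.4] jaw -89.0 down -1.0 t 22.3 grip 0.9201994884051894 F [-0.1 -0.5  0.4]
scoop pin 0.96 [ 4.733e+02 -1.481e+02 -4.000e-01]
```

View pics/w9.png

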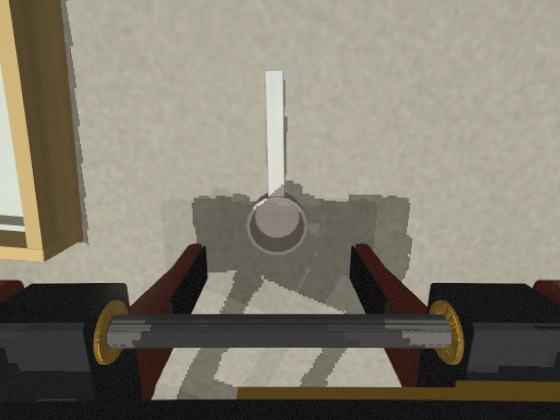

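The cup rim is centred at (277,224) between the fingers, with its handle straight up the picture to (275,72).

Run:
```python
from h import *
s=arm.sense();w=eyes.read_camera('wrist')
print(back(w,[(277,224)],30,s).round(1),back(w,[(275,71)],28,s).round(1))
```

```text
[[ 434.5 -155.5   30. ]] [[ 538.7 -152.4   28. ]]
```

Call:
arm_command --plan '[{"xyz": [0.4, 0, -2], "roll": 0.5}, {"xyz": [0, 0, -2.5], "roll": 0}, {"xyz": [0, 0, -2], "roll": 0}, {"xyz": [0, 0, -1], "roll": 0}, {"xyz": [0, 0, -0.5], "roll": 0}, {"xyz": [0, 0, 0], "roll": 0}, {"xyz": [0, 0, 0], "roll": 0}]'

```text
time_s: 23.08
position: [433.1, -156.4, 7.4]
tool_rot: [2.21, 0.028, -2.206]
ft_force: [-0.4, 1.0, -0.7]
gripper_width: 0.923
```

Call:
arm_command --plan '[{"xyz": [0, 0, 0], "roll": 0}, {"xyz": [0, 0, 0], "roll": 0}, {"xyz": [0, 0, 0], "roll": 0}, {"xyz": [0, 0, 0], "roll": 0}, {"xyz": [0, 0, 0], "roll": 0}, {"xyz": [0, 0, 0], "roll": 0}, {"xyz": [0, 0, 0], "roll": 0}, {"xyz": [0, 0, 0], "roll": 0}, {"xyz": [0, 0, 0], "roll": 0}, {"xyz": [0, 0, 0], "roll": 0}, {"xyz": [0, 0, 0], "roll": 0}, {"xyz": [0, 0, 0], "roll": 0}]' --hand 255

```text
time_s: 24.08
position: [432.6, -156.2, 6.3]
tool_rot: [2.209, 0.029, -2.208]
ft_force: [-0.5, 1.8, 3.8]
gripper_width: 0.514
```

Call:
arm_command --plan '[{"xyz": [0, 0, 1], "roll": 0}, {"xyz": [0, 0, 2], "roll": 0}, {"xyz": [0, 0, 3], "roll": 0}, {"xyz": [0, 0, 3], "roll": 0}, {"xyz": [0, 0, 2], "roll": 0}, {"xyz": [0, 0, 0], "roll": 0}, {"xyz": [0, 0, 0], "roll": 0}]'

```text
time_s: 24.67
position: [433.0, -156.7, 117.2]
tool_rot: [2.21, 0.027, -2.205]
ft_force: [-0.3, -0.7, -1.5]
gripper_width: 0.513
```

```bash
python3 look.py w10 scoop 130
```

```text
tcp [ 433.  -156.7  117.2] jaw -88.5 down -1.0 t 24.6667 grip 0.5131877685068734 F [-0.3 -0.7 -1.5]
scoop pin 0.77 [ 473.9 -155.8  108.2]
scoop mask 0.78 mean [ 462.5 -156. ] rect [ 474.5 -157.1] [130.  48.] 0.3 pca 2.2 px 233 324 51 314
```

The scoop is held at 45 mm (the cup), level. I'm carrying it to the undivided tray.

Call:
arm_command --plan '[{"xyz": [0.7, 2.4, 0], "roll": -0.8}, {"xyz": [0.7, 3.6, 0], "roll": -0.8}, {"xyz": [0.7, 3.6, 0], "roll": -0.8}, {"xyz": [0.7, 3.6, 0], "roll": -0.8}, {"xyz": [0.7, 3.6, 0], "roll": -0.8}, {"xyz": [0.7, 3.6, 0], "roll": -0.8}, {"xyz": [0.7, 2.4, 0], "roll": -0.8}, {"xyz": [0, 1, -2], "roll": 0}, {"xyz": [0, 0, -2], "roll": 0}, {"xyz": [0, 0, 0], "roll": 0}, {"xyz": [0, 0, 0], "roll": 0}]'

```text
time_s: 25.73
position: [479.7, 81.6, 73.6]
tool_rot: [-2.179, 0.079, 2.191]
ft_force: [-0.1, 0.1, -0.8]
gripper_width: 0.515
```

```bash
python3 look.py w11 scoop 100 scoop_tray 10
python3 - <<'E'
from h import *
d=eyes.read_camera('side')
c=cv2.resize(d['img'][100:260,180:360],(450,400),interpolation=3);a=cv2.resize(cv2.imread('pics/w11.png'),(350,262))
o=np.zeros((400,800,3),np.uint8);o[:,:450]=c;o[:262,450:]=a;cv2.imwrite('pics/c11.png',o)
E
```

```text
tcp [479.7  81.6  73.6] jaw -94.1 down -1.0 t 25.7333 grip 0.5148744022775013 F [-0.1  0.1 -0.8]
scoop_tray mask 0.92 mean [551.7  76.8] rect [521.2  79.2] [143. 208.] 85.9 pca -6.0 px 165 391 8 300
```

View pics/c11.png

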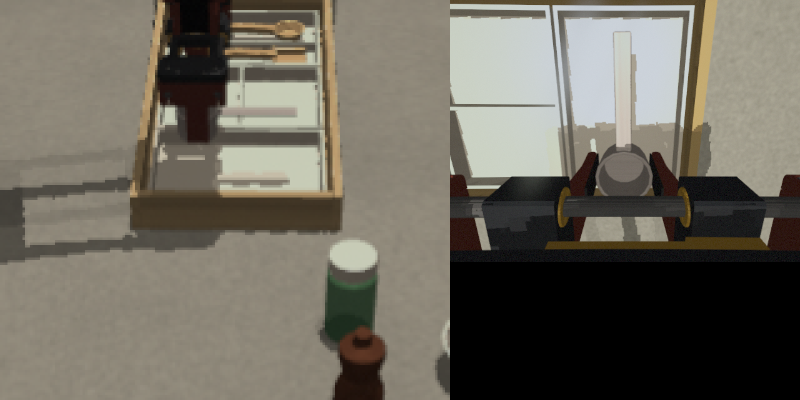

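The scoop hangs over the undivided tray, handle lengthways and level. I'm lowering and releasing.

Call:
arm_command --plan '[{"xyz": [0.1, 0, -2], "roll": 0}, {"xyz": [0, 0, -1.8], "roll": 0}, {"xyz": [0, 0, -0.9], "roll": 0}, {"xyz": [0, 0, -0.5], "roll": 0}, {"xyz": [0, 0, -0.3], "roll": 0}, {"xyz": [0, 0, -0.1], "roll": 0}, {"xyz": [0, 0, 0], "roll": 0}, {"xyz": [0, 0, 0], "roll": 0}, {"xyz": [0, 0, 0], "roll": 0}]'

```text
time_s: 26.78
position: [483.0, 81.8, 21.0]
tool_rot: [-2.186, 0.078, 2.183]
ft_force: [0.4, -0.2, -0.1]
gripper_width: 0.519
```

Call:
arm_command --plan '[{"xyz": [0, 0, 0], "roll": 0}, {"xyz": [0, 0, 0], "roll": 0}, {"xyz": [0, 0, 0], "roll": 0}, {"xyz": [0, 0, 0], "roll": 0}, {"xyz": [0, 0, 0], "roll": 0}, {"xyz": [0, 0, 1], "roll": 0}, {"xyz": [0, 0, 2], "roll": 0}, {"xyz": [0, 0, 3], "roll": 0}, {"xyz": [0, 0, 4], "roll": 0}, {"xyz": [0, 0, 4], "roll": 0}, {"xyz": [0, 0, 2], "roll": 0}, {"xyz": [0, 0, 0], "roll": 0}]' --hand 92

```text
time_s: 27.78
position: [484.7, 82.0, 187.7]
tool_rot: [-2.196, 0.077, 2.172]
ft_force: [-0.0, -0.3, 1.9]
gripper_width: 0.634
```

```bash
python3 look.py w12 scoop 38
python3 - <<'E'
from h import *
for n in('side','top'):
    d=eyes.read_camera(n)
    for q in('scoop','tall_jar','squat_jar'):
        print(n,q,[(round(r['conf'],2),np.round(r['location']).tolist()) for r in finder.pinpoint(q,d)[:4]])
    for q,z in(('tall_jar',95),('squat_jar',60)):
        for r in finder.outline_of(q,d)[:3]:
            m=r['pixels']; hsv=cv2.cvtColor(d['img'],cv2.COLOR_BGR2HSV); l=m&(hsv[...,1]<60)&(hsv[...,2]>110)
            ys,xs=np.nonzero(l)
            if len(xs)>15: X=back(d,np.c_[xs,ys],z)[:,:2]; print(' lid',q,np.round(X.mean(0)),np.round((X.max(0)+X.min(0))/2),np.ptp(X,axis=0).round())
E
```

```text
tcp [484.7  82.  187.7] jaw -94.1 down -0.9999 t 27.7833 grip 0.634060092682479 F [-0.  -0.3  1.9]
scoop pin 0.6 [526.2  79.3  10.1]
scoop mask 0.61 mean [509.9  79.8] rect [523.6  77.4] [ 44. 128.] 84.9 pca -3.5 px 258 301 96 226
side scoop [(0.79, [521.0, 81.0, 11.0])]
side tall_jar [(0.77, [621.0, -152.0, -2.0])]
side squat_jar [(0.97, [616.0, -370.0, 1.0]), (0.88, [644.0, -491.0, 0.0]), (0.73, [723.0, -368.0, -4.0])]
 lid tall_jar [ 617. -159.] [ 617. -159.] [43. 43.]
 lid squat_jar [ 615. -376.] [ 614. -375.] [54. 54.]
top scoop []
top tall_jar [(0.87, [619.0, -158.0, 2.0])]
top squat_jar [(0.71, [641.0, -490.0, 2.0]), (0.59, [615.0, -373.0, 1.0]), (0.58, [725.0, -359.0, -0.0]), (0.26, [616.0, -257.0, 1.0])]
 lid tall_jar [515. 351.] [528. 344.] [139.  33.]
 lid tall_jar [ 616. -158.] [ 616. -157.] [42. 43.]
 lid squat_jar [ 615. -374.] [ 616. -374.] [58. 53.]
```

The scoop lies in its tray at (524,79), yaw -4°. Now the green squat jar at (615,-374).

Call:
arm_command --plan '[{"xyz": [0.8, -2.5, 0], "roll": 0}, {"xyz": [1, -3.6, 0], "roll": 0}, {"xyz": [1, -3.6, 0], "roll": 0}, {"xyz": [1, -3.6, 0], "roll": 0}, {"xyz": [1, -3.6, 0], "roll": 0}, {"xyz": [1, -3.6, 0], "roll": 0}, {"xyz": [1, -3.6, 0], "roll": 0}, {"xyz": [1, -3.6, 0], "roll": 0}, {"xyz": [1, -3.6, 0], "roll": 0}, {"xyz": [1, -3.6, 0], "roll": 0}, {"xyz": [1, -3.6, 0], "roll": 0}, {"xyz": [1, -3.6, 0], "roll": 0}]' --hand 0 --squeeze 30

```text
time_s: 29.53
position: [600.6, -341.1, 180.0]
tool_rot: [-2.185, 0.079, 2.185]
ft_force: [-0.1, -0.2, 1.0]
gripper_width: 0.998
```

Call:
arm_command --plan '[{"xyz": [1, -2.5, 0], "roll": 0}, {"xyz": [0.3, -1, -2], "roll": 0}, {"xyz": [0, 0, -2], "roll": 0}, {"xyz": [0, 0, -2], "roll": 0}, {"xyz": [0, 0, 0], "roll": 0}, {"xyz": [0, 0, 0], "roll": 0}]'

```text
time_s: 30.03
position: [612.7, -373.8, 118.3]
tool_rot: [-2.18, 0.077, 2.187]
ft_force: [0.7, 0.7, -0.7]
gripper_width: 1.001
```

```bash
python3 look.py w13 squat_jar 60
```

```text
tcp [ 612.7 -373.8  118.3] jaw -94.1 down -1.0 t 30.0333 grip 1.0013674121017497 F [ 0.7  0.7 -0.7]
squat_jar pin 0.83 [ 620.3 -375.7   -1.2]
squat_jar pin 0.6 [ 6.408e+02 -4.928e+02  2.000e-01]
squat_jar mask 0.89 mean [ 648.6 -481.5] rect [ 649.  -481.2] [74. 54.] 63.4 pca 68.6 px 375 479 133 214
squat_jar mask 0.85 mean [ 623.8 -375.7] rect [ 623.9 -375.3] [55. 64.] 86.0 pca -4.9 px 242 316 172 256
```

View pics/w13.png

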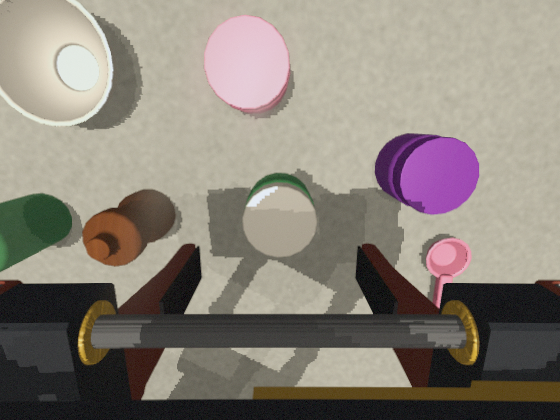

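The white lid of the green squat jar is centred at (280,220) between the fingers; the purple jar at (440,170) and the mill are clear of them.

Call:
arm_command --plan '[{"xyz": [0.5, -0.2, -2], "roll": 0}, {"xyz": [0, 0, -2.5], "roll": 0}, {"xyz": [0, 0, -2.5], "roll": 0}, {"xyz": [0, 0, -1.5], "roll": 0}, {"xyz": [0, 0, -0.8], "roll": 0}, {"xyz": [0, 0, -0.2], "roll": 0}, {"xyz": [0, 0, 0], "roll": 0}, {"xyz": [0, 0, 0], "roll": 0}]'

```text
time_s: 30.85
position: [619.3, -376.8, 27.4]
tool_rot: [-2.188, 0.08, 2.183]
ft_force: [1.3, -0.6, -0.4]
gripper_width: 0.998
```

Call:
arm_command --plan '[{"xyz": [0, 0, 0], "roll": 0}, {"xyz": [0, 0, 0], "roll": 0}, {"xyz": [0, 0, 0], "roll": 0}, {"xyz": [0, 0, 0], "roll": 0}, {"xyz": [0, 0, 0], "roll": 0}, {"xyz": [0, 0, 0], "roll": 0}, {"xyz": [0, 0, 0], "roll": 0}, {"xyz": [0, 0, 0], "roll": 0}, {"xyz": [0, 0, 0], "roll": 0}, {"xyz": [0, 0, 0], "roll": 0}, {"xyz": [0, 0, 0], "roll": 0}, {"xyz": [0, 0, 0], "roll": 0}]' --hand 255

```text
time_s: 31.85
position: [618.6, -376.0, 25.5]
tool_rot: [-2.185, 0.078, 2.184]
ft_force: [-0.2, 3.2, 4.4]
gripper_width: 0.652
```

Call:
arm_command --plan '[{"xyz": [0, 0, 1], "roll": 0}, {"xyz": [0, 0, 2], "roll": 0}, {"xyz": [0, 0, 3], "roll": 0}, {"xyz": [0, 0, 3], "roll": 0}, {"xyz": [0, 0, 3], "roll": 0}, {"xyz": [0, 0, 2], "roll": 0}, {"xyz": [0, 0, 0], "roll": 0}]'

```text
time_s: 32.43
position: [619.8, -377.8, 172.0]
tool_rot: [-2.196, 0.086, 2.179]
ft_force: [0.2, -0.6, 0.7]
gripper_width: 0.654
```

```bash
python3 look.py w14 squat_jar 180
```

```text
tcp [ 619.8 -377.8  172. ] jaw -94.2 down -1.0 t 32.4333 grip 0.6543407790096981 F [ 0.2 -0.6  0.7]
squat_jar pin 0.87 [ 621.4 -379.1  142.7]
squat_jar pin 0.87 [ 640.4 -492.    -1.2]
squat_jar mask 0.75 mean [ 621.9 -378.3] rect [ 624.5 -378.6] [66. 63.] 85.8 pca -2.7 px 219 338 205 314
squat_jar mask 0.7 mean [ 712.7 -371.1] rect [ 712.5 -371.4] [32. 31.] 47.7 pca 52.8 px 213 283 50 124
```

Call:
arm_command --plan '[{"xyz": [-0.2, 1.5, 0], "roll": 0}, {"xyz": [-0.2, 3, 0], "roll": 0}, {"xyz": [-0.2, 3.6, 0], "roll": 0}, {"xyz": [-0.2, 3.6, 0], "roll": 0}, {"xyz": [-0.2, 3.6, 0], "roll": 0}, {"xyz": [-0.2, 3.6, 0], "roll": 0}, {"xyz": [-0.2, 3.6, 0], "roll": 0}, {"xyz": [-0.2, 3.6, 0], "roll": 0}, {"xyz": [-0.2, 3.6, 0], "roll": 0}, {"xyz": [-0.2, 3.6, 0], "roll": 0}, {"xyz": [-0.2, 3.6, 0], "roll": 0}, {"xyz": [-0.2, 3.6, 0], "roll": 0}]'

```text
time_s: 33.58
position: [592.8, 30.3, 161.6]
tool_rot: [-2.179, 0.079, 2.19]
ft_force: [-0.1, 0.8, -1.4]
gripper_width: 0.652
```

Call:
arm_command --plan '[{"xyz": [-0.2, 3.6, 0], "roll": 0}, {"xyz": [-0.2, 3.6, 0], "roll": 0}, {"xyz": [-0.3, 3.6, 0], "roll": 0}, {"xyz": [-0.3, 3.6, 0], "roll": 0}, {"xyz": [-0.3, 2.1, 0], "roll": 0}, {"xyz": [-0.2, 1.2, -1], "roll": 0}, {"xyz": [0, 0, -2], "roll": 0}, {"xyz": [0, 0, -2], "roll": 0}, {"xyz": [0, 0, -2], "roll": 0}, {"xyz": [0, 0, 0], "roll": 0}, {"xyz": [0, 0, 0], "roll": 0}]'

```text
time_s: 34.5
position: [577.7, 204.5, 91.3]
tool_rot: [-2.179, 0.082, 2.192]
ft_force: [0.8, 0.3, -1.7]
gripper_width: 0.652
```

```bash
python3 look.py w15 squat_jar 100 jar_tray 10
python3 - <<'E'
from h import *
d=eyes.read_camera('side')
for q in('squat_jar','jar_tray'): print(q,[(round(r['conf'],2),np.round(r['location']).tolist()) for r in finder.pinpoint(q,d)[:4]])
d=eyes.read_camera('top')
for q in('squat_jar','jar_tray'): print(q,[(round(r['conf'],2),np.round(r['location']).tolist()) for r in finder.pinpoint(q,d)[:4]])
E
```

```text
tcp [577.7 204.5  91.3] jaw -94.2 down -1.0 t 34.5 grip 0.6520558683197031 F [ 0.8  0.3 -1.7]
squat_jar pin 0.7 [579.8 204.1  63.3]
squat_jar mask 0.84 mean [580.1 203.9] rect [582.8 203.4] [66. 63.] 85.8 pca 1.7 px 219 339 205 314
jar_tray mask 0.65 mean [554.6 212.2] rect [524.1 212.8] [143. 211.] 85.8 pca -3.5 px 181 363 157 380
squat_jar [(0.88, [725.0, -362.0, -2.0]), (0.63, [644.0, -488.0, 1.0]), (0.6, [579.0, 207.0, 69.0])]
jar_tray [(0.92, [530.0, 215.0, 3.0]), (0.73, [541.0, 308.0, 12.0]), (0.63, [522.0, 82.0, 13.0])]
squat_jar [(0.74, [726.0, -357.0, -2.0]), (0.69, [642.0, -488.0, 2.0]), (0.6, [576.0, 209.0, 76.0]), (0.25, [517.0, 79.0, 7.0])]
jar_tray [(0.9, [535.0, 211.0, 7.0])]
```

Call:
arm_command --plan '[{"xyz": [0, 0.3, -2], "roll": 0}, {"xyz": [0, 0, -1.7], "roll": 0}, {"xyz": [0, 0, -0.9], "roll": 0}, {"xyz": [0, 0, -0.4], "roll": 0}, {"xyz": [0, 0, -0.2], "roll": 0}, {"xyz": [0, 0, 0], "roll": 0}, {"xyz": [0, 0, 0], "roll": 0}, {"xyz": [0, 0, 0], "roll": 0}, {"xyz": [0, 0, 0], "roll": 0}, {"xyz": [0, 0, 0], "roll": 0}]'

```text
time_s: 35.88
position: [579.8, 208.9, 43.9]
tool_rot: [-2.186, 0.078, 2.183]
ft_force: [0.1, -0.2, -2.3]
gripper_width: 0.651
```

Call:
arm_command --plan '[{"xyz": [0, 0, -0.3], "roll": 0}, {"xyz": [0, 0, -0.2], "roll": 0}, {"xyz": [0, 0, -0.1], "roll": 0}, {"xyz": [0, 0, 0], "roll": 0}, {"xyz": [0, 0, 0], "roll": 0}, {"xyz": [0, 0, 0], "roll": 0}]'

```text
time_s: 36.38
position: [579.4, 208.8, 37.1]
tool_rot: [-2.185, 0.079, 2.185]
ft_force: [0.4, 0.2, -2.1]
gripper_width: 0.65
```

Call:
arm_command --plan '[{"xyz": [0, 0, -0.15], "roll": 0}, {"xyz": [0, 0, 0], "roll": 0}, {"xyz": [0, 0, 0], "roll": 0}, {"xyz": [0, 0, 0], "roll": 0}]'

```text
time_s: 36.72
position: [579.4, 208.8, 35.6]
tool_rot: [-2.185, 0.079, 2.185]
ft_force: [0.8, 0.4, -2.1]
gripper_width: 0.654
```

Call:
arm_command --plan '[{"xyz": [0, 0, 0], "roll": 0}, {"xyz": [0, 0, 0], "roll": 0}, {"xyz": [0, 0, 0], "roll": 0}, {"xyz": [0, 0, 0], "roll": 0}, {"xyz": [0, 0, 0], "roll": 0}, {"xyz": [0, 0, 1], "roll": 0}, {"xyz": [0, 0, 2], "roll": 0}, {"xyz": [0, 0, 3], "roll": 0}, {"xyz": [0, 0, 4], "roll": 0}, {"xyz": [0, 0, 4], "roll": 0}, {"xyz": [0, 0, 0], "roll": 0}, {"xyz": [0, 0, 0], "roll": 0}]' --hand 50

```text
time_s: 37.72
position: [581.0, 209.2, 180.8]
tool_rot: [-2.192, 0.076, 2.175]
ft_force: [1.0, -0.1, -0.6]
gripper_width: 0.804
```

```bash
python3 look.py w16 squat_jar 70 jar_tray 10
```

```text
tcp [581.  209.2 180.8] jaw -94.1 down -1.0 t 37.7167 grip 0.8035346653381258 F [ 1.  -0.1 -0.6]
squat_jar pin 0.94 [576.  209.5   9.5]
squat_jar mask 0.7 mean [584.4 208.1] rect [584.6 208.5] [55. 64.] 86.0 pca -4.9 px 249 309 173 242
jar_tray pin 0.75 [533.7 215.4   2. ]
jar_tray mask 0.82 mean [533.9 211.1] rect [533.2 211.1] [138. 190.] 86.0 pca -4.1 px 215 345 154 313
```

The squat jar stands in the far cell at (578,209). Now the tall jar.

Call:
arm_command --plan '[{"xyz": [0.3, -2.4, 0], "roll": 0}, {"xyz": [0.3, -3.6, 0], "roll": 0}, {"xyz": [0.3, -3.6, 0], "roll": 0}, {"xyz": [0.4, -3.6, 0], "roll": 0}, {"xyz": [0.4, -3.6, 0], "roll": 0}, {"xyz": [0.4, -3.6, 0], "roll": 0}, {"xyz": [0.4, -3.6, 0], "roll": 0}, {"xyz": [0.4, -3.6, 0], "roll": 0}, {"xyz": [0.4, -3.6, 0], "roll": 0}, {"xyz": [0.4, -3.4, 0], "roll": 0}, {"xyz": [0, -2, 0], "roll": 0}, {"xyz": [0, 0, 0], "roll": 0}]'

```text
time_s: 38.97
position: [615.4, -161.5, 173.3]
tool_rot: [-2.179, 0.085, 2.186]
ft_force: [-0.0, -0.4, 0.5]
gripper_width: 0.807
```

Call:
arm_command --plan '[{"xyz": [0, 0, -1.5], "roll": 0}, {"xyz": [0, 0, -1.5], "roll": 0}, {"xyz": [0, 0, 0], "roll": 0}, {"xyz": [0, 0, 0], "roll": 0}, {"xyz": [0, 0, 0], "roll": 0}]'

```text
time_s: 39.38
position: [616.5, -156.5, 145.9]
tool_rot: [-2.185, 0.077, 2.185]
ft_force: [0.8, 0.7, -0.0]
gripper_width: 0.799
```

```bash
python3 look.py w17 tall_jar 95 mill 90
python3 - <<'E'
from h import *
s=arm.sense();w=eyes.read_camera('wrist')
for r in finder.outline_of('tall_jar',w)[:1]:
    hsv=cv2.cvtColor(w['img'],cv2.COLOR_BGR2HSV);l=r['pixels']&(hsv[...,1]<60)
    ys,xs=np.nonzero(l);X=back(w,np.c_[xs,ys],95,s)[:,:2];print('lid',X.mean(0).round(1),((X.max(0)+X.min(0))/2).round(1),np.ptp(X,axis=0).round())
E
```

```text
tcp [ 616.5 -156.5  145.9] jaw -94.1 down -1.0 t 39.3833 grip 0.798917359801566 F [ 0.8  0.7 -0. ]
tall_jar pin 0.9 [ 615.  -156.8   -1.8]
tall_jar mask 0.85 mean [ 628.1 -158.6] rect [ 628.2 -158.7] [45. 60.] 86.0 pca -4.2 px 249 311 176 257
mill pin 0.77 [ 617.1 -252.7   -2. ]
mill mask 0.63 mean [ 630.8 -239.9] rect [ 629.8 -238.7] [59. 39.] 57.5 pca 50.2 px 355 429 172 238
lid [ 622.7 -158.4] [ 628.1 -158.2] [60. 45.]
```

Call:
arm_command --plan '[{"xyz": [0.2, -0.15, -2], "roll": 0}, {"xyz": [0, 0, -2.5], "roll": 0}, {"xyz": [0, 0, -2.5], "roll": 0}, {"xyz": [0, 0, -1.5], "roll": 0}, {"xyz": [0, 0, -1], "roll": 0}, {"xyz": [0, 0, -0.5], "roll": 0}, {"xyz": [0, 0, 0], "roll": 0}, {"xyz": [0, 0, 0], "roll": 0}]'

```text
time_s: 40.4
position: [619.0, -158.9, 46.7]
tool_rot: [-2.186, 0.079, 2.183]
ft_force: [-0.3, -0.2, -1.1]
gripper_width: 0.805
```

Call:
arm_command --plan '[{"xyz": [0, 0, 0], "roll": 0}, {"xyz": [0, 0, 0], "roll": 0}, {"xyz": [0, 0, 0], "roll": 0}, {"xyz": [0, 0, 0], "roll": 0}, {"xyz": [0, 0, 0], "roll": 0}, {"xyz": [0, 0, 0], "roll": 0}, {"xyz": [0, 0, 0], "roll": 0}, {"xyz": [0, 0, 0], "roll": 0}, {"xyz": [0, 0, 0], "roll": 0}, {"xyz": [0, 0, 0], "roll": 0}, {"xyz": [0, 0, 0], "roll": 0}, {"xyz": [0, 0, 0], "roll": 0}]' --hand 255

```text
time_s: 41.4
position: [618.9, -158.6, 46.5]
tool_rot: [-2.186, 0.079, 2.183]
ft_force: [-0.2, 2.3, 5.4]
gripper_width: 0.536
```

Call:
arm_command --plan '[{"xyz": [0, 0, 1], "roll": 0}, {"xyz": [0, 0, 2], "roll": 0}, {"xyz": [0, 0, 3], "roll": 0}, {"xyz": [0, 0, 3], "roll": 0}, {"xyz": [0, 0, 3], "roll": 0}, {"xyz": [0, 0, 1.5], "roll": 0}, {"xyz": [0, 0, 0], "roll": 0}]'

```text
time_s: 41.98
position: [619.7, -159.4, 185.7]
tool_rot: [-2.193, 0.081, 2.178]
ft_force: [0.4, 0.3, -0.7]
gripper_width: 0.535
```

```bash
python3 look.py w18 tall_jar 215
```

```text
tcp [ 619.7 -159.4  185.7] jaw -94.1 down -1.0 t 41.9833 grip 0.5354661954298237 F [ 0.4  0.3 -0.7]
tall_jar pin 0.89 [ 615.3 -160.9  141.2]
tall_jar pin 0.38 [ 617.9 -251.9    2.3]
tall_jar mask 0.78 mean [ 629.8 -160.6] rect [ 622.  -157.7] [79. 52.] 10.9 pca -1.5 px 226 333 202 356
```

Call:
arm_command --plan '[{"xyz": [-0.7, 1.7, 0], "roll": 0}, {"xyz": [-1.1, 3, 0], "roll": 0}, {"xyz": [-1.2, 3.4, 0], "roll": 0}, {"xyz": [-1.2, 3.4, 0], "roll": 0}, {"xyz": [-1.2, 3.4, 0], "roll": 0}, {"xyz": [-1.2, 3.4, 0], "roll": 0}, {"xyz": [-1.2, 3.4, 0], "roll": 0}, {"xyz": [-1.2, 3.4, 0], "roll": 0}, {"xyz": [-1.2, 3.4, 0], "roll": 0}, {"xyz": [-1.2, 3.4, 0], "roll": 0}, {"xyz": [-1.2, 3.4, 0], "roll": 0}, {"xyz": [-0.8, 2.1, 0], "roll": 0}]'

```text
time_s: 43.13
position: [482.0, 217.7, 177.6]
tool_rot: [-2.181, 0.077, 2.192]
ft_force: [-0.1, 0.7, -2.1]
gripper_width: 0.541
```

Call:
arm_command --plan '[{"xyz": [0, 0, 0], "roll": 0}, {"xyz": [0, 0, -1.5], "roll": 0}, {"xyz": [0, 0, -2], "roll": 0}, {"xyz": [0, 0, -2], "roll": 0}, {"xyz": [0, 0, -1], "roll": 0}, {"xyz": [0, 0, 0], "roll": 0}, {"xyz": [0, 0, 0], "roll": 0}, {"xyz": [0, 0, 0], "roll": 0}]'

```text
time_s: 43.8
position: [484.9, 215.0, 116.4]
tool_rot: [-2.185, 0.079, 2.184]
ft_force: [0.2, 0.4, -1.8]
gripper_width: 0.539
```

```bash
python3 look.py w19 tall_jar 150
python3 - <<'E'
from h import *
for n in('side','top'):
    d=eyes.read_camera(n)
    for q in('squat_jar','tall_jar','jar_tray'): print(n,q,[(round(r['conf'],2),np.round(r['location']).tolist()) for r in finder.pinpoint(q,d)[:4]])
E
```

```text
tcp [484.9 215.  116.4] jaw -94.1 down -1.0 t 43.8 grip 0.539292804691383 F [ 0.2  0.4 -1.8]
tall_jar pin 0.68 [482.6 217.6  72.3]
tall_jar mask 0.96 mean [497.2 213.7] rect [489.9 216.6] [77. 50.] 9.8 pca -3.3 px 226 334 200 357
side squat_jar [(0.84, [579.0, 207.0, 12.0]), (0.83, [647.0, -490.0, 0.0]), (0.75, [725.0, -362.0, 2.0]), (0.65, [525.0, 80.0, 7.0])]
side tall_jar [(0.73, [518.0, 79.0, 10.0]), (0.62, [542.0, 310.0, 8.0]), (0.55, [485.0, 220.0, 68.0])]
side jar_tray [(0.81, [532.0, 213.0, 3.0])]
top squat_jar [(0.95, [729.0, -360.0, 1.0]), (0.88, [642.0, -488.0, 2.0]), (0.82, [577.0, 209.0, 11.0])]
top tall_jar []
top jar_tray [(0.97, [533.0, 208.0, 4.0])]
```

Call:
arm_command --plan '[{"xyz": [0, 0, -2], "roll": 0}, {"xyz": [0, 0, -1.8], "roll": 0}, {"xyz": [0, 0, -0.9], "roll": 0}, {"xyz": [0, 0, -0.5], "roll": 0}, {"xyz": [0, 0, -0.3], "roll": 0}, {"xyz": [0, 0, -0.2], "roll": 0}, {"xyz": [0, 0, 0], "roll": 0}, {"xyz": [0, 0, 0], "roll": 0}, {"xyz": [0, 0, 0], "roll": 0}, {"xyz": [0, 0, 0], "roll": 0}]'

```text
time_s: 45.18
position: [484.8, 215.4, 59.4]
tool_rot: [-2.186, 0.078, 2.183]
ft_force: [-0.2, 0.0, -3.1]
gripper_width: 0.543
```

Call:
arm_command --plan '[{"xyz": [0, 0, -0.15], "roll": 0}, {"xyz": [0, 0, -0.1], "roll": 0}, {"xyz": [0, 0, 0], "roll": 0}, {"xyz": [0, 0, 0], "roll": 0}, {"xyz": [0, 0, 0], "roll": 0}]'

```text
time_s: 45.6
position: [484.7, 215.4, 56.5]
tool_rot: [-2.185, 0.078, 2.184]
ft_force: [0.2, -1.1, -0.0]
gripper_width: 0.539
```

Call:
arm_command --plan '[{"xyz": [0, 0, 0], "roll": 0}, {"xyz": [0, 0, 0], "roll": 0}, {"xyz": [0, 0, 0], "roll": 0}, {"xyz": [0, 0, 0], "roll": 0}, {"xyz": [0, 0, 0], "roll": 0}, {"xyz": [0, 0, 1], "roll": 0}, {"xyz": [0, 0, 2], "roll": 0}, {"xyz": [0, 0, 3], "roll": 0}, {"xyz": [0, 0, 4], "roll": 0}, {"xyz": [0, 0, 4], "roll": 0}, {"xyz": [0, 0, 0], "roll": 0}]' --hand 70

```text
time_s: 46.52
position: [487.0, 216.2, 206.9]
tool_rot: [-2.197, 0.072, 2.167]
ft_force: [1.2, 0.2, 1.4]
gripper_width: 0.729
```

Call:
arm_command --plan '[{"xyz": [0, -2.5, 0], "roll": 0}, {"xyz": [0, -3.6, 0], "roll": 0}, {"xyz": [0, -3.6, 0], "roll": 0}, {"xyz": [0, -3.6, 0], "roll": 0}, {"xyz": [0, -3.6, 0], "roll": 0}, {"xyz": [0, -3.6, 0], "roll": 0}, {"xyz": [0, -3.6, 0], "roll": 0}, {"xyz": [0, -3.6, 0], "roll": 0}, {"xyz": [0, -2, 0], "roll": 0}, {"xyz": [0, 0, 0], "roll": 0}, {"xyz": [0, 0, 0], "roll": 0}]'

```text
time_s: 47.43
position: [484.4, -82.4, 196.6]
tool_rot: [-2.184, 0.081, 2.183]
ft_force: [-0.2, 0.1, -0.2]
gripper_width: 0.723
```

Run:
```python
from h import *
print(arm.sense()['time_s'],arm.sense()['position'])
o=[]
for n,b in(('side',(60,230,180,440)),('top',(100,255,80,360))):
    d=eyes.read_camera(n)
    for q in('round_spoon','square_spoon','scoop','squat_jar','tall_jar','mill','bowl'): print(n,q,[(round(r['conf'],2),np.round(r['location']).tolist()) for r in finder.pinpoint(q,d)[:4] if r['conf']>.5])
    c=d['img'][b[0]:b[1],b[2]:b[3]];o.append(cv2.resize(c,(int(c.shape[1]*300/c.shape[0]),300),interpolation=3))
w=max(x.shape[1] for x in o);cv2.imwrite('pics/fin.png',np.vstack([cv2.copyMakeBorder(x,0,0,0,w-x.shape[1],0) for x in o]))
```

```text
47.4333 [484.38626074 -82.40998212 196.61269174]
side round_spoon [(0.94, [504.0, -524.0, -1.0]), (0.67, [294.0, -476.0, 3.0]), (0.66, [542.0, 373.0, 9.0])]
side square_spoon [(0.59, [542.0, 309.0, 9.0])]
side scoop [(0.86, [521.0, 79.0, 10.0])]
side squat_jar [(0.94, [578.0, 209.0, 9.0]), (0.9, [645.0, -490.0, 0.0]), (0.67, [726.0, -363.0, -1.0])]
side tall_jar []
side mill [(0.78, [619.0, -254.0, 1.0])]
side bowl [(0.66, [738.0, -219.0, -1.0])]
top round_spoon [(0.63, [292.0, -481.0, -2.0]), (0.57, [547.0, 368.0, 6.0]), (0.54, [505.0, -522.0, 3.0])]
top square_spoon [(0.59, [542.0, 312.0, 6.0])]
top scoop [(0.62, [520.0, 81.0, 6.0])]
top squat_jar [(0.75, [641.0, -486.0, 2.0]), (0.71, [727.0, -361.0, 1.0]), (0.69, [578.0, 211.0, 13.0])]
top tall_jar [(0.7, [519.0, 79.0, 5.0]), (0.68, [483.0, 218.0, 12.0])]
top mill [(0.52, [615.0, -253.0, 3.0])]
top bowl [(0.91, [741.0, -225.0, 2.0])]
```

View pics/fin.png

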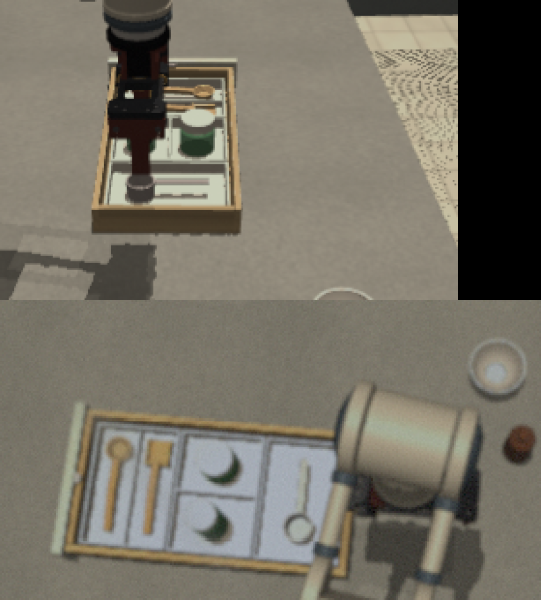

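The final picture shows both spoons in their lanes, a jar upright in each cell and the scoop lengthways in the undivided tray. The mill and bowl have not moved, and the arm is clear.

```bash
python3 -c "
from workcell import arm
print(arm.job_done())"
```

```text
the job is handed in; nothing more can be done
None
```

The washed things are back in their trays in the order asked (spoons, scoop, jars), and I handed the job in at about 47.5 s of the 134 s.

| Thing | Where it ended up | Position (mm) |
|---|---|---|
| Round spoon | Far lane of the spoon tray, bowl up | (544, 371) |
| Square spoon | Near lane of the spoon tray, bowl up | (542, 311) |
| Scoop | Lengthways in the undivided tray | (521, 80) |
| Squat green jar | Upright in the far cell | (578, 210) |
| Tall green jar | Upright in the near cell | (483, 218) |

In the last check, the top and side cameras agreed to about 5 mm on everything except the tall jar. The gripper hid the tall jar from the side camera, so its final position rests on the top view alone. The mill, the bowl and the look-alikes were found where they started, and the wrist force readings stayed under 6 N.

- **Small drops:** The scoop may have been let go 2–4 mm above the tray floor. The squat jar was still hanging at release, but by about a millimetre at most. Both looked settled and upright afterwards.
- **Finder mistakes:** The finder sometimes gave wrong names, such as calling the scoop a jar. I checked its reports against the pictures.
- **No verdict:** Handing in returned none, so these checks are the only confirmation.

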